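# Hold the centrifuge lid for spring adjustment

### The job

I am about to re-tension the lid springs of the small bench centrifuge. Raise its lid by the front handle until it is past its balance point and stands fully open by itself, let go of it, and set the loose rotor cover on the rotor, seated and level, so that nothing can fall in. Then take the lid by its handle again, ease it down to just below its balance point without letting it drop, and finish while holding it still there, its weight in your grip; leave the other things on the bench where they are.

Things in the scene. Friction and masses are not known exactly. Their poses are not given: they have to be found in the camera images.
- centrifuge: The bench centrifuge, an ivory housing 218 mm front to back and 225 mm wide, top deck 105 mm above the bench, fixed to it. Origin: on the bench under the housing, midway across its width, 100 mm behind its front face; x points from its front (control panel, lid handle) to its back (hinges), z up. The hinge line runs along its y. The round chamber, 150 mm across, has its axis at x = -12 mm.
- lid (a joint): Opening angle of the grey lid about its rear hinge, rad: 0 closed (the start), grows as the front rises, 1.55 at its stop, fully open and upright. Hinge springs carry most of its 0.95 kg. Balance point 0.95 rad (54 degrees): let go below it, the lid sinks shut; above it, the springs swing it up to the stop and keep it there. Not latched; moving it slowly takes up to 2.5 N at the handle.
- lid_hinge (a point): Middle of the lid's hinge line, 85 mm behind the centrifuge's origin, 113 mm above the bench; fixed. Its axes are those of the centrifuge. The lid is 172 x 214 x 27 mm; closed, its top is 21 mm above the hinge line, its underside 6 mm below. Upright, its inner face stands about 100 mm behind the rotor's axis.
- lid_handle (a point): Middle of the lid's handle bar: round steel, 12 mm thick, 110 mm long, parallel to the hinge, joined at both ends by short arms to the lid's front edge; clear gap of 42 mm between bar and edge; open air below. It lies 233 mm from the hinge line and, lid closed, level with it: it rises by 233 mm x sin(opening angle). Its axes turn with the lid (x from handle to hinge).
- rotor_rim (a point): Centre of the rotor's flat top rim in the chamber, 75 mm above the bench (30 mm below the deck), z up. The rim ring is 120 mm across outside and 104 mm inside, the recess inside it at least 15 mm deep. Only within reach while the lid is open.
- cover: The loose rotor cover, an aluminium disc 116 mm across with a round black knob on top, 130 g. Origin: centre of its underside. From below: a spigot 99 mm across and 5 mm high with a chamfered foot, which fits inside the rotor's rim; the disc, 4 mm thick, from 5 to 9 mm; the knob, 26 mm across, from 9 to 39 mm. z up when it lies right way up; it starts flat on the bench.
- cover_knob (a point): On the cover's axis in its knob, 30 mm above the cover's underside: the height to grip.
- cover_seat (a point): Centre of the underside of the cover's disc, 5 mm above the foot of its spigot; it coincides with point rotor_rim when the cover is seated.
- beaker: Bystander: small glass beaker, 68 mm across, 85 mm high. Origin under its centre.
- screwdriver: Bystander: screwdriver lying on the bench, 190 mm long. Origin under its middle.
- tube_rack: Bystander: white rack of capped sample tubes, 200 x 70 mm, 93 mm high. Origin under its middle.
- petri: Bystander: stack of three clear Petri dishes, 94 mm across, 43 mm high. Origin under its centre.
- jar: Bystander: white specimen jar, 60 mm across, 75 mm high. Origin under its centre.
- bottle: Bystander: amber reagent bottle, 60 mm across, 140 mm high. Origin under its centre.
- marker: Bystander: marker pen lying on the bench, 132 mm long. Origin under its middle.

How it is judged:
By the outcome, as a careful person would: the job done as asked, in the order asked, and still so for the second after the job is handed in, while the arm keeps its last pose, push and grip.
It also fails if it takes over 62 s, if anything falls off the work surface, if the arm or the gripper's body presses on something with over 40 N, if the wrist force passes 120 N, or if a joint passes its speed limit or range.

### The arm

A 7-joint arm with a two-finger parallel gripper is mounted at the origin on the work surface. World frame = base frame: x ahead of the robot, y to its left, z up, the work surface at z = 0. Lengths are in mm, angles in rad, forces in N, time in s.
With the tool pointing down it reaches from about 425 to 1025 mm from the base axis. Payload 9.4 kg.
Tool frame: the origin (TCP) lies midway between the tips of the shut fingers; the grasp point (between the pads) lies 19 mm behind it; z points along the fingers, y is the line along which they close (so a half turn about z gives the same grasp; the last joint's range is limited). The gripper opens to 85 mm and grips with 20 to 120 N. Pads are 22 mm wide; open, the fingers measure 114 mm over their backs; the gripper's body (76 mm by 85 mm) begins 54 mm behind the grasp point. The pads swing forward as they close: fully open they stand 13 mm farther back than shut.
Start: joints at [-1.212, 0.599, -0.003, 1.599, 0.002, 0.943, -0.08], TCP at [306.052, 657.234, 231.275] pointing down, gripper open.
Joint ranges: [-2.57, 2.57], [-0.35, 1.97], [-1.29, 1.29], [0.11, 2.56], [-1.05, 4.19], [0.11, 1.86], [-2.63, 2.63]. Speed limits (rad/s): [2.22, 2.22, 3.01, 3.01, 3.14, 3.14, 3.14].

### API

Orientations are given as [roll, pitch, yaw] about the fixed x, y, z axes, in that order (R = Rz(yaw) Ry(pitch) Rx(roll)).
In Python, from plant import manip gives the robot as it stands.
- The arm moves only by the tool play_rows, never from a script. Its argument "motion" is a list of rows, each an object with "fingers": the closure, from 0 (fully open) to 1 (shut); "delta_pos": the shift along the world's x, y, z as a fraction of full scale, a list of three; "roll": the turn about the world's z as a fraction of full scale. In form: [{"fingers": fingers, "delta_pos": [dx, dy, dz], "roll": roll}, ...]. A call has exactly 8 rows; each row shifts and turns the commanded pose from where the row before left it; what a row does not reach is not made up. Full scale, the value 1, is 25 mm for a shift and 180 degrees for a turn. A row lasts 1/8 s, in which the tool goes at most 62.5 mm and 10.7 degrees, less where a joint would pass 70% of its speed; a pose out of reach is approached as far as the arm can. A call with a number of a shift or a turn outside -1 to 1 is refused whole. A call with a gripper value outside its range is refused whole. The fingers move at their own pace and stop on an object; "grip_force" is the grip in N (left out, the last holds). Time passes only in rows, so rows that do not move let the fingers close, or fill a call up. It gives the time, the measured TCP pose, the force, the opening and the grip force at its end, in the units of the state.
- manip.get_obs(): the state, without advancing time (a new reading comes with each control period).
- manip.grab_frame(name): name is "side" or "top" or "wrist"; returns the picture (384x512x3 uint8, red, green, blue); there is no depth.
- manip.camera_params(name): a dict with "mtx" (3x3 intrinsics, pixels), "rvec" (rotation vector, rad) and "tvec" (3), from world to camera coordinates, as OpenCV has them. Camera axes: x right, y down, z forward; pixel columns grow to the right and rows downward; lengths in mm; the calibration is good to about 2 mm. A picture is of the moment at which its call begins: read the wrist's pose just before it. camera_params takes no time and is no camera call; for the wrist camera it gives the pose at the moment of the call.
- manip.hand_in(): hands the job in; it is judged then, once.
The state is a dict: "time": time; "joint_pos": joint angles; "joint_velocities": joint speeds; "joint_efforts": joint torques, N m; "position": TCP position; "tcp_rot": TCP orientation; "force": force on the tool from outside, world axes, zero at the start; "moment": the same for the moment, N m; "finger_gap": opening from 0.0 (shut) to 1.0 (fully open); "grasp_force": force on a finger pad.
Only numpy, scipy, OpenCV 4.12 (cv2) and the standard library are available. Lean on these libraries where they do the work, as an engineer would, in place of code of your own. Each camera call takes 0.05 s, during which the arm holds its last target. There are 200 camera calls.

## Working session

There is one attempt and no reset: what is moved stays moved. The work goes in short steps, Python scripts to look and compute and a tool call to move; the robot and the scene stay as the last step left them, time stands still between calls to the robot, and variables do not carry over. Pictures are saved under pics/ and viewed, at most 10 in all, crops included, and the job is handed in when it is done.

Besides the shell and the picture viewer there is one more tool, called after "Request:" by a JSON object that holds its "fn" and its "kwargs". play_rows: Moves the arm, as the interface text tells. Its arguments: {"type":"object","properties":{"motion":{"type":"array","items":{"type":"object","properties":{"fingers":{"type":"number"},"delta_pos":{"type":"array","items":{"type":"number"}},"roll":{"type":"number"}}}},"grip_force":{"type":"number"}},"required":["motion"]}

```bash
mkdir -p pics; ls
python3 - <<'E'
from plant import manip
import cv2,numpy as np
o=manip.get_obs();print({k:np.round(v,3).tolist() for k,v in o.items()})
for n in ("top","side"):
    cv2.imwrite(f"pics/{n}0.png",cv2.cvtColor(manip.grab_frame(n),cv2.COLOR_RGB2BGR))
    p=manip.camera_params(n);print(n,{k:np.round(v,3).tolist() for k,v in p.items()})
    R=cv2.Rodrigues(np.array(p["rvec"],float))[0];print((-R.T@np.ravel(p["tvec"])).round(1))
E
```

```text
pics
{'time': 0.0, 'joint_pos': [-1.212, 0.6, -0.003, 1.6, 0.002, 0.943, -0.08], 'joint_velocities': [-0.001, -0.0, -0.0, -0.001, 0.001, 0.001, -0.0], 'joint_efforts': [-0.002, -77.644, 1.564, -25.801, 0.012, 0.009, 0.0], 'position': [305.832, 656.792, 230.374], 'tcp_rot': [-3.14, 0.0, 2.706], 'force': [0.301, -0.119, 0.744], 'moment': [-0.02, -0.037, 0.014], 'grasp_force': 0.0, 'finger_gap': 0.998}
top {'mtx': [[351.186, 0.0, 254.548], [0.0, 351.186, 189.947], [0.0, 0.0, 1.0]], 'rvec': [2.157, -2.18, 0.178], 'tvec': [44.061, 516.923, 980.561]}
[ 384.7   72.4 1038. ]
side {'mtx': [[353.047, 0.0, 256.248], [0.0, 353.047, 191.926], [0.0, 0.0, 1.0]], 'rvec': [2.211, -0.484, 0.204], 'tvec': [-446.052, 232.583, 835.584]}
[ 214.  -644.8  699.8]
```

View pics/top0.png

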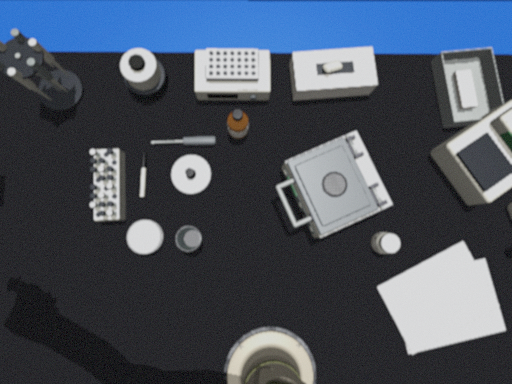

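View pics/side0.png

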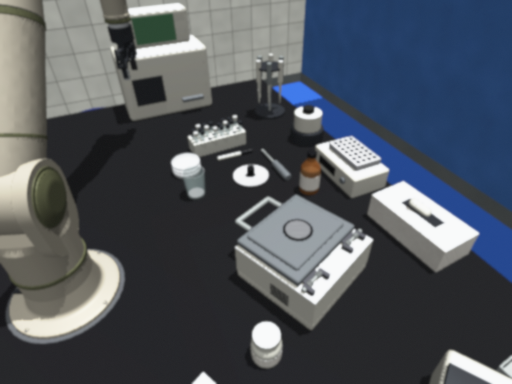

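The top view shows the closed centrifuge at about (337,185) with its handle bar running from (280,183) to (297,224). The cover is at (191,174), with its knob near (190,173). I'll measure these more finely.

```bash
cat > h.py <<'E'
from plant import manip
import cv2,numpy as np
def cam(n):
    p=manip.camera_params(n);R=cv2.Rodrigues(np.array(p["rvec"],float))[0]
    return np.array(p["mtx"],float),R,np.ravel(p["tvec"]).astype(float)
def ray(n,px,z,c=None):
    K,R,t=c or cam(n);C=-R.T@t
    d=R.T@np.linalg.inv(K)@np.array([px[0],px[1],1.]);return C+d*(z-C[2])/d[2]
def proj(n,P,c=None):
    K,R,t=c or cam(n);q=K@(R@np.asarray(P,float)+t);return q[:2]/q[2]
def rot_state():
    o=manip.get_obs();print("t",o["time"],"p",np.round(o["position"],1),"rpy",np.round(o["tcp_rot"],3),"F",np.round(o["force"],1),"gap",round(o["finger_gap"],3),"gf",np.round(o["grasp_force"],1));return o
E
python3 - <<'E'
from h import *
im=cv2.imread("pics/top0.png");g=cv2.cvtColor(im,cv2.COLOR_BGR2GRAY)
def blobs(img,th,box,n):
    x0,y0,x1,y1=box;m=np.zeros_like(img);m[y0:y1,x0:x1]=(img[y0:y1,x0:x1]>th)*255
    for c in cv2.findContours(m,cv2.RETR_EXTERNAL,cv2.CHAIN_APPROX_NONE)[0]:
        if cv2.contourArea(c)>30: yield c
for c in blobs(g,110,(165,148,216,202),"top"):
    e=cv2.fitEllipse(c);print("cover",e,ray("top",e[0],8).round(1))
s=cv2.cvtColor(cv2.imread("pics/side0.png"),cv2.COLOR_BGR2GRAY)
for c in blobs(s,110,(228,160,275,190),"side"):
    e=cv2.fitEllipse(c);print("cover side",e,ray("side",e[0],8).round(1))
a=cv2.resize(im[120:250,260:400],None,fx=5,fy=5,interpolation=cv2.INTER_CUBIC)[:600]
cv2.imwrite("pics/crop1.png",a)
for px in ((280,183),(297,224)): print(px,ray("top",px,113).round(1))
E
```

```text
cover ((190.5435791015625, 173.76907348632812), (39.346107482910156, 40.13129425048828), 51.5399169921875) [570.6 226.8   8. ]
cover side ((250.4284210205078, 175.2923583984375), (21.463354110717773, 36.11751937866211), 87.92208099365234) [567.8 221.7   8. ]
(280, 183) [525.  -26.9 113. ]
(297, 224) [415.4 -69.4 113. ]
```

View pics/crop1.png

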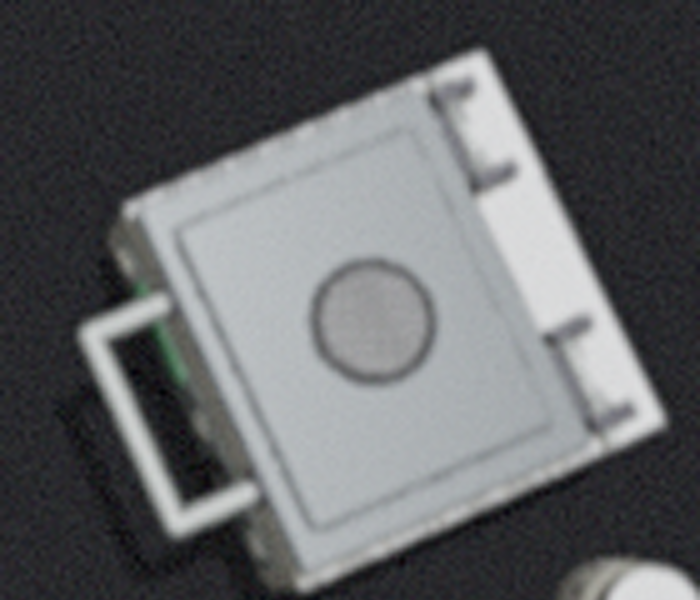

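The crop shows the handle bar centreline from crop (90,335) to (178,525), the lid's front corners at (135,208) and (300,590), and the deck's rear corners at (485,52) and (665,420).

Run:
```python
from h import *
f=lambda x,y,z:ray("top",(260+x/5-.4,120+y/5-.4),z)
b0,b1=f(90,335,113),f(178,525,113);l0,l1=f(135,208,134),f(300,590,134);r0,r1=f(485,52,105),f(665,420,105)
for n,a,b in (("bar",b0,b1),("lid",l0,l1),("rear",r0,r1)):
    d=a-b;print(n,((a+b)/2).round(1),"len",np.linalg.norm(d).round(1),"ydir yaw",np.degrees(np.arctan2(d[1],d[0])).round(1))
m=(b0+b1)/2;h=(r0+r1)/2
d=h-m;print("x dir from bar->rear",np.degrees(np.arctan2(d[1],d[0])).round(1),np.linalg.norm(d[:2]).round(1),"expect",233+33)
k=f(373,320,134);d=k-m;print("badge",k,np.degrees(np.arctan2(d[1],d[0])))
p=np.array(ray("top",(190.54,173.77),8));print("cover",p)
```

```text
bar [464.6 -42.5 113. ] len 110.7 ydir yaw 23.6
lid [479.5 -83.5 134. ] len 215.9 ydir yaw 21.8
rear [ 570.3 -287.7  105. ] len 223.4 ydir yaw 23.1
x dir from bar->rear -66.7 267.1 expect 266
badge [ 519.11175802 -167.24657715  134.        ] -66.40279008219208
cover [570.59890959 226.78069045   8.        ]
```

Request:
{"fn": "play_rows", "kwargs": {"motion": [{"fingers": 0.45,"delta_pos": [0.21,-0.93,0],"roll": -0.024},{"fingers": 0.45,"delta_pos": [0.21,-0.93,0],"roll": -0.024},{"fingers": 0.45,"delta_pos": [0.21,-0.93,0],"roll": -0.024},{"fingers": 0.45,"delta_pos": [0.21,-0.93,0],"roll": -0.024},{"fingers": 0.45,"delta_pos": [0.21,-0.93,0],"roll": -0.024},{"fingers": 0.45,"delta_pos": [0.21,-0.93,0],"roll": -0.024},{"fingers": 0.45,"delta_pos": [0.21,-0.93,0],"roll": -0.024},{"fingers": 0.45,"delta_pos": [0.21,-0.93,0],"roll": -0.024}]}}

```text
time: 1.1
position: [348.3, 470.0, 231.2]
tcp_rot: [-3.141, 0.0, 2.099]
force: [-0.4, 0.1, 0.5]
finger_gap: 0.552
grasp_force: 0.0
```

Request:
{"fn": "play_rows", "kwargs": {"motion": [{"fingers": 0.45,"delta_pos": [0.21,-0.93,0],"roll": -0.024},{"fingers": 0.45,"delta_pos": [0.21,-0.93,0],"roll": -0.024},{"fingers": 0.45,"delta_pos": [0.21,-0.93,0],"roll": -0.024},{"fingers": 0.45,"delta_pos": [0.21,-0.93,0],"roll": -0.024},{"fingers": 0.45,"delta_pos": [0.21,-0.93,0],"roll": -0.024},{"fingers": 0.45,"delta_pos": [0.21,-0.93,0],"roll": -0.024},{"fingers": 0.45,"delta_pos": [0.21,-0.93,0],"roll": -0.024},{"fingers": 0.45,"delta_pos": [0.21,-0.93,0],"roll": -0.024}]}}

```text
time: 2.1
position: [390.4, 283.7, 231.3]
tcp_rot: [3.142, -0.0, 1.494]
force: [1.0, 0.6, -0.1]
finger_gap: 0.549
grasp_force: 0.0
```

Request:
{"fn": "play_rows", "kwargs": {"motion": [{"fingers": 0.45,"delta_pos": [0.186,-0.819,0],"roll": -0.0218},{"fingers": 0.45,"delta_pos": [0.186,-0.819,0],"roll": -0.0218},{"fingers": 0.45,"delta_pos": [0.186,-0.819,0],"roll": -0.0218},{"fingers": 0.45,"delta_pos": [0.186,-0.819,0],"roll": -0.0218},{"fingers": 0.45,"delta_pos": [0.186,-0.819,0],"roll": -0.0218},{"fingers": 0.45,"delta_pos": [0.186,-0.819,0],"roll": -0.0218},{"fingers": 0.45,"delta_pos": [0.186,-0.819,0],"roll": -0.0218},{"fingers": 0.45,"delta_pos": [0.186,-0.819,0],"roll": -0.0218}]}}

```text
time: 3.1
position: [427.6, 120.1, 231.3]
tcp_rot: [3.142, -0.0, 0.947]
force: [-0.5, -0.8, -0.8]
finger_gap: 0.548
grasp_force: 0.0
```

Request:
{"fn": "play_rows", "kwargs": {"motion": [{"fingers": 0.45,"delta_pos": [0.186,-0.819,-0.25],"roll": -0.0218},{"fingers": 0.45,"delta_pos": [0.186,-0.819,-0.25],"roll": -0.0218},{"fingers": 0.45,"delta_pos": [0.186,-0.819,-0.25],"roll": -0.0218},{"fingers": 0.45,"delta_pos": [0.186,-0.819,-0.25],"roll": -0.0218},{"fingers": 0.45,"delta_pos": [0.186,-0.819,-0.25],"roll": -0.0218},{"fingers": 0.45,"delta_pos": [0.186,-0.819,-0.25],"roll": -0.0218},{"fingers": 0.45,"delta_pos": [0.186,-0.819,-0.25],"roll": -0.0218},{"fingers": 0.45,"delta_pos": [0.186,-0.819,-0.25],"roll": -0.0218}]}}

```text
time: 4.1
position: [464.6, -43.8, 181.0]
tcp_rot: [3.141, 0.0, 0.399]
force: [0.2, -0.4, -0.2]
finger_gap: 0.553
grasp_force: 0.0
```

Run:
```python
from h import *
rot_state();c=cam("wrist");cv2.imwrite("pics/w1.png",cv2.cvtColor(manip.grab_frame("wrist"),cv2.COLOR_RGB2BGR));rot_state()
np.savez("w1.npz",K=c[0],R=c[1],t=c[2])
print("bar ends pred",[proj("wrist",P,c).round(1) for P in ((515.2,-20.4,113),(464.6,-42.5,113),(414,-64.6,113))],-c[1].T@c[2])
```

```text
t 4.1 p [464.6 -43.8 181. ] rpy [3.141 0.    0.399] F [ 0.2 -0.4 -0.2] gap 0.553 gf 0.0
t 4.15 p [465.  -46.2 180.8] rpy [3.14  0.    0.394] F [-0.  -2.5  1.1] gap 0.552 gf 0.0
bar ends pred [array([252.8, 137.6]), array([254. , 206.8]), array([255.1, 266.5])] [536.18505238 -14.83960995 323.15649535]
```

View pics/w1.png

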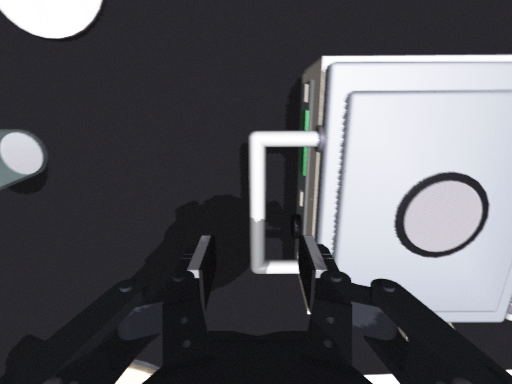

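The wrist view shows the bar at column 258, rows 138 to 268. That is about 3 mm lidward of the prediction and well between the fingers, so I'm descending and gripping.

Request:
{"fn": "play_rows", "kwargs": {"motion": [{"fingers": 0.45,"delta_pos": [0.02,-0.06,-0.4],"roll": 0},{"fingers": 0.45,"delta_pos": [0,0,-0.5],"roll": 0},{"fingers": 0.45,"delta_pos": [0,0,-0.5],"roll": 0},{"fingers": 0.45,"delta_pos": [0,0,-0.5],"roll": 0},{"fingers": 0.45,"delta_pos": [0,0,-0.5],"roll": 0},{"fingers": 0.45,"delta_pos": [0,0,-0.5],"roll": 0},{"fingers": 0.45,"delta_pos": [0,0,-0.4],"roll": 0},{"fingers": 0.45,"delta_pos": [0,0,-0.18],"roll": 0}]}}

```text
time: 5.15
position: [464.8, -44.0, 93.6]
tcp_rot: [-3.141, 0.001, 0.403]
force: [0.3, 0.0, -0.2]
finger_gap: 0.547
grasp_force: 0.0
```

Request:
{"fn": "play_rows", "kwargs": {"motion": [{"fingers": 1,"delta_pos": [0,0,0],"roll": 0},{"fingers": 1,"delta_pos": [0,0,0],"roll": 0},{"fingers": 1,"delta_pos": [0,0,0],"roll": 0},{"fingers": 1,"delta_pos": [0,0,0],"roll": 0},{"fingers": 1,"delta_pos": [0,0,0],"roll": 0},{"fingers": 1,"delta_pos": [0,0,0.1],"roll": 0},{"fingers": 1,"delta_pos": [0,0,0.2],"roll": 0},{"fingers": 1,"delta_pos": [0,0,0.3],"roll": 0}], "grip_force": 40}}

```text
time: 6.15
position: [464.8, -43.3, 109.4]
tcp_rot: [-3.141, 0.0, 0.404]
force: [-1.1, 3.8, -2.6]
finger_gap: 0.125
grasp_force: 38.9
```

```bash
cat > arc.py <<'E'
import sys,numpy as np
a,b,n=float(sys.argv[1]),float(sys.argv[2]),int(sys.argv[3])
t=np.linspace(a,b,n+1);h=-233*np.diff(np.cos(t))/25;z=233*np.diff(np.sin(t))/25
for i in range(n):print(round(t[i+1],3),[round(.394*h[i],3),round(-.919*h[i],3),round(z[i],3)])
E
python3 arc.py .064 1.504 24
```

```text
0.124 [np.float64(0.021), np.float64(-0.048), np.float64(0.557)]
0.184 [np.float64(0.034), np.float64(-0.079), np.float64(0.552)]
0.244 [np.float64(0.047), np.float64(-0.109), np.float64(0.546)]
0.304 [np.float64(0.06), np.float64(-0.139), np.float64(0.538)]
0.364 [np.float64(0.072), np.float64(-0.168), np.float64(0.528)]
0.424 [np.float64(0.085), np.float64(-0.197), np.float64(0.516)]
0.484 [np.float64(0.097), np.float64(-0.225), np.float64(0.502)]
0.544 [np.float64(0.108), np.float64(-0.253), np.float64(0.487)]
0.604 [np.float64(0.12), np.float64(-0.279), np.float64(0.47)]
0.664 [np.float64(0.13), np.float64(-0.304), np.float64(0.45)]
0.724 [np.float64(0.141), np.float64(-0.329), np.float64(0.43)]
0.784 [np.float64(0.151), np.float64(-0.352), np.float64(0.408)]
0.844 [np.float64(0.16), np.float64(-0.374), np.float64(0.384)]
0.904 [np.float64(0.169), np.float64(-0.394), np.float64(0.359)]
0.964 [np.float64(0.177), np.float64(-0.413), np.float64(0.332)]
1.024 [np.float64(0.185), np.float64(-0.431), np.float64(0.305)]
1.084 [np.float64(0.192), np.float64(-0.447), np.float64(0.276)]
1.144 [np.float64(0.198), np.float64(-0.461), np.float64(0.247)]
1.204 [np.float64(0.203), np.float64(-0.474), np.float64(0.216)]
1.264 [np.float64(0.208), np.float64(-0.485), np.float64(0.185)]
1.324 [np.float64(0.212), np.float64(-0.494), np.float64(0.153)]
1.384 [np.float64(0.215), np.float64(-0.502), np.float64(0.12)]
1.444 [np.float64(0.218), np.float64(-0.508), np.float64(0.087)]
1.504 [np.float64(0.219), np.float64(-0.511), np.float64(0.054)]
```

Request:
{"fn": "play_rows", "kwargs": {"motion": [{"fingers": 1,"delta_pos": [0.02,-0.05,0.56],"roll": 0},{"fingers": 1,"delta_pos": [0.034,-0.08,0.55],"roll": 0},{"fingers": 1,"delta_pos": [0.047,-0.11,0.546],"roll": 0},{"fingers": 1,"delta_pos": [0.06,-0.14,0.538],"roll": 0},{"fingers": 1,"delta_pos": [0.072,-0.168,0.528],"roll": 0},{"fingers": 1,"delta_pos": [0.085,-0.197,0.516],"roll": 0},{"fingers": 1,"delta_pos": [0.097,-0.225,0.502],"roll": 0},{"fingers": 1,"delta_pos": [0.108,-0.253,0.487],"roll": 0}]}}

```text
time: 7.15
position: [477.3, -72.5, 215.6]
tcp_rot: [-3.138, 0.0, 0.405]
force: [-1.8, 11.9, 2.4]
finger_gap: 0.124
grasp_force: 38.9
```

Request:
{"fn": "play_rows", "kwargs": {"motion": [{"fingers": 1,"delta_pos": [0.12,-0.279,0.47],"roll": 0},{"fingers": 1,"delta_pos": [0.13,-0.304,0.45],"roll": 0},{"fingers": 1,"delta_pos": [0.141,-0.329,0.43],"roll": 0},{"fingers": 1,"delta_pos": [0.151,-0.352,0.408],"roll": 0},{"fingers": 1,"delta_pos": [0.16,-0.374,0.384],"roll": 0},{"fingers": 1,"delta_pos": [0.169,-0.394,0.359],"roll": 0},{"fingers": 1,"delta_pos": [0.177,-0.413,0.332],"roll": 0},{"fingers": 1,"delta_pos": [0.185,-0.431,0.305],"roll": 0}]}}

```text
time: 8.15
position: [508.0, -143.5, 295.3]
tcp_rot: [-3.135, -0.002, 0.405]
force: [-9.8, 15.6, 27.2]
finger_gap: 0.119
grasp_force: 42.3
```

Request:
{"fn": "play_rows", "kwargs": {"motion": [{"fingers": 1,"delta_pos": [0.164,-0.381,0.386],"roll": 0},{"fingers": 1,"delta_pos": [0.198,-0.461,0.257],"roll": 0},{"fingers": 1,"delta_pos": [0.203,-0.474,0.226],"roll": 0},{"fingers": 1,"delta_pos": [0.208,-0.485,0.195],"roll": 0},{"fingers": 1,"delta_pos": [0.212,-0.494,0.163],"roll": 0},{"fingers": 1,"delta_pos": [0.215,-0.502,0.13],"roll": 0},{"fingers": 1,"delta_pos": [0.218,-0.508,0.097],"roll": 0},{"fingers": 1,"delta_pos": [0,0,0],"roll": 0}]}}

```text
time: 9.15
position: [545.2, -231.0, 330.0]
tcp_rot: [3.139, -0.0, 0.402]
force: [4.4, 0.8, 1.6]
finger_gap: 0.119
grasp_force: 41.5
```

Request:
{"fn": "play_rows", "kwargs": {"motion": [{"fingers": 1,"delta_pos": [0.21,-0.5,0.05],"roll": 0},{"fingers": 0,"delta_pos": [0,0,0],"roll": 0},{"fingers": 0,"delta_pos": [0,0,0],"roll": 0},{"fingers": 0,"delta_pos": [0,0,0],"roll": 0},{"fingers": 0,"delta_pos": [0,0,0],"roll": 0},{"fingers": 0,"delta_pos": [0,0,0.5],"roll": 0},{"fingers": 0,"delta_pos": [0,0,1],"roll": 0},{"fingers": 0,"delta_pos": [0,0,0.9],"roll": 0}]}}

```text
time: 10.15
position: [549.5, -241.6, 392.6]
tcp_rot: [3.141, -0.0, 0.404]
force: [-0.2, -0.5, 0.4]
finger_gap: 0.996
grasp_force: 0.0
```

Run:
```python
from h import *
rot_state();a=[cv2.cvtColor(manip.grab_frame(n),cv2.COLOR_RGB2BGR) for n in ("top","side")]
cv2.imwrite("pics/top1.png",a[0]);cv2.imwrite("pics/side1.png",a[1])
cv2.imwrite("pics/both1.png",np.hstack([cv2.resize(a[0][60:300,230:430],(400,480)),cv2.resize(a[1][60:340,190:390],(400,480))]))
```

```text
t 10.15 p [ 549.5 -241.6  392.6] rpy [ 3.141 -0.     0.404] F [-0.2 -0.5  0.4] gap 0.996 gf 0.0
```

View pics/both1.png

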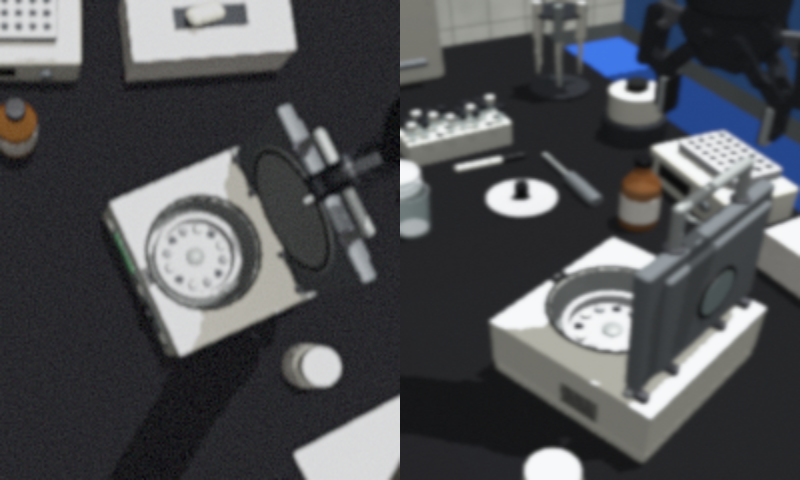

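The lid stands open by itself at its stop, and the rotor is visible. The cover at (191,174) and the other things are unmoved. Moving to the cover.

Request:
{"fn": "play_rows", "kwargs": {"motion": [{"fingers": 0,"delta_pos": [0.034,0.78,0],"roll": 0},{"fingers": 0,"delta_pos": [0.034,0.78,0],"roll": 0},{"fingers": 0,"delta_pos": [0.034,0.78,0],"roll": 0},{"fingers": 0,"delta_pos": [0.034,0.78,0],"roll": 0},{"fingers": 0,"delta_pos": [0.034,0.78,0],"roll": 0},{"fingers": 0,"delta_pos": [0.034,0.78,0],"roll": 0},{"fingers": 0.3,"delta_pos": [0.034,0.78,-0.58],"roll": 0},{"fingers": 0.3,"delta_pos": [0.034,0.78,-0.58],"roll": 0}]}}

```text
time: 11.25
position: [556.0, -84.3, 360.7]
tcp_rot: [-3.141, 0.001, 0.404]
force: [0.1, 0.7, -1.0]
finger_gap: 0.7
grasp_force: 0.0
```

Request:
{"fn": "play_rows", "kwargs": {"motion": [{"fingers": 0.3,"delta_pos": [0.034,0.78,-0.58],"roll": 0},{"fingers": 0.3,"delta_pos": [0.034,0.78,-0.58],"roll": 0},{"fingers": 0.3,"delta_pos": [0.034,0.78,-0.58],"roll": 0},{"fingers": 0.3,"delta_pos": [0.034,0.78,-0.58],"roll": 0},{"fingers": 0.3,"delta_pos": [0.034,0.78,-0.58],"roll": 0},{"fingers": 0.3,"delta_pos": [0.034,0.78,-0.58],"roll": 0},{"fingers": 0.3,"delta_pos": [0.034,0.78,-0.58],"roll": 0},{"fingers": 0.3,"delta_pos": [0.034,0.78,-0.58],"roll": 0}]}}

```text
time: 12.25
position: [563.2, 71.9, 245.0]
tcp_rot: [3.142, 0.0, 0.404]
force: [-0.2, -0.5, -0.0]
finger_gap: 0.702
grasp_force: 0.0
```

Request:
{"fn": "play_rows", "kwargs": {"motion": [{"fingers": 0.3,"delta_pos": [0.034,0.78,-0.58],"roll": 0},{"fingers": 0.3,"delta_pos": [0.034,0.78,-0.58],"roll": 0},{"fingers": 0.3,"delta_pos": [0.034,0.78,-0.58],"roll": 0},{"fingers": 0.3,"delta_pos": [0.034,0.78,-0.58],"roll": 0},{"fingers": 0.3,"delta_pos": [0.034,0.78,-0.58],"roll": 0},{"fingers": 0.3,"delta_pos": [0.034,0.78,-0.58],"roll": 0},{"fingers": 0.3,"delta_pos": [0.034,0.78,-0.58],"roll": 0},{"fingers": 0.3,"delta_pos": [0.034,0.78,-0.58],"roll": 0}]}}

```text
time: 13.25
position: [570.0, 227.9, 129.0]
tcp_rot: [3.142, -0.0, 0.404]
force: [-0.6, -0.1, -0.3]
finger_gap: 0.697
grasp_force: 0.0
```

Run:
```python
from h import *
rot_state();c=cam("wrist");w=manip.grab_frame("wrist");cv2.imwrite("pics/w2.png",cv2.cvtColor(w,cv2.COLOR_RGB2BGR))
np.savez("w2.npz",K=c[0],R=c[1],t=c[2])
print("knob top pred",proj("wrist",(570.6,226.8,39),c).round(1),"disc",proj("wrist",(570.6,226.8,9),c).round(1))
```

```text
t 13.25 p [570.  227.9 129. ] rpy [ 3.142 -0.     0.404] F [-0.6 -0.1 -0.3] gap 0.697 gf 0.0
knob top pred [257.  198.7] disc [256.9 189.2]
```

View pics/w2.png

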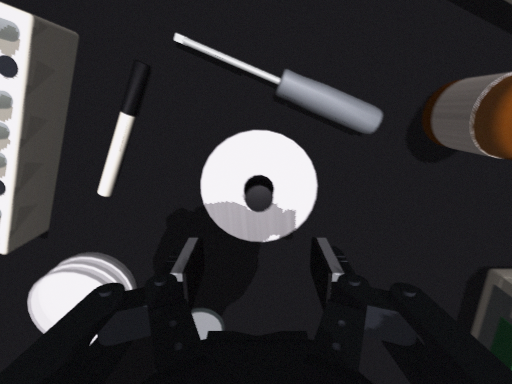

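The wrist view shows the disc centred at about (259.5,186), spanning columns 201–318 and rows 130–242, with the knob at (259,196). That is about 3 mm further in +x than my estimate, so I'll correct, grip and lift.

Request:
{"fn": "play_rows", "kwargs": {"motion": [{"fingers": 0.3,"delta_pos": [0.14,-0.02,-0.5],"roll": 0},{"fingers": 0.3,"delta_pos": [0,0,-0.8],"roll": 0},{"fingers": 0.3,"delta_pos": [0,0,-0.8],"roll": 0},{"fingers": 0.3,"delta_pos": [0,0,-0.8],"roll": 0},{"fingers": 0.3,"delta_pos": [0,0,-0.8],"roll": 0},{"fingers": 0.3,"delta_pos": [0,0,-0.6],"roll": 0},{"fingers": 0.3,"delta_pos": [0,0,-0.3],"roll": 0},{"fingers": 0.3,"delta_pos": [0,0,-0.08],"roll": 0}]}}

```text
time: 14.3
position: [573.5, 226.0, 12.6]
tcp_rot: [3.142, 0.0, 0.404]
force: [0.5, 0.5, 0.7]
finger_gap: 0.7
grasp_force: 0.0
```

Request:
{"fn": "play_rows", "kwargs": {"motion": [{"fingers": 1,"delta_pos": [0,0,0],"roll": 0},{"fingers": 1,"delta_pos": [0,0,0],"roll": 0},{"fingers": 1,"delta_pos": [0,0,0],"roll": 0},{"fingers": 1,"delta_pos": [0,0,0],"roll": 0},{"fingers": 1,"delta_pos": [0,0,0],"roll": 0},{"fingers": 1,"delta_pos": [0,0,0.2],"roll": 0},{"fingers": 1,"delta_pos": [0,0,0.5],"roll": 0},{"fingers": 1,"delta_pos": [0,0,1],"roll": 0}], "grip_force": 30}}

```text
time: 15.3
position: [572.9, 225.8, 55.8]
tcp_rot: [3.142, 0.002, 0.404]
force: [0.2, 0.8, -0.3]
finger_gap: 0.293
grasp_force: 29.6
```

Run:
```python
from h import *
o=rot_state();c=cam("wrist");w=manip.grab_frame("wrist");w=cv2.cvtColor(w,cv2.COLOR_RGB2BGR);cv2.imwrite("pics/w3.png",w)
p=o["position"];print("disc pred if centred, z+~-2:",proj("wrist",(p[0],p[1],p[2]-3.5),c).round(1),"knobtop",proj("wrist",(p[0],p[1],p[2]+26),c).round(1))
im=cv2.imread("pics/top1.png");g=cv2.cvtColor(im,cv2.COLOR_BGR2GRAY)
a=cv2.resize(im[145:230,280:370],None,fx=5,fy=5,interpolation=cv2.INTER_CUBIC)
b=np.zeros((425,800,3),np.uint8);b[:,:450]=a;b[:,450:]=cv2.resize(w[90:330,160:358],(350,425));cv2.imwrite("pics/c3.png",b)
pr=proj("top",(518.2,-167.5,75));print("rotor pred px",pr, "crop",(pr-[280,145]+.4)*5)
```

```text
t 15.3 p [572.9 225.8  55.8] rpy [3.142e+00 2.000e-03 4.040e-01] F [ 0.2  0.8 -0.3] gap 0.293 gf 29.6
disc pred if centred, z+~-2: [255.  245.3] knobtop [254.6 274.3]
rotor pred px [328.87607919 187.07610213] crop [246.38039595 212.38051063]
```

View pics/c3.png

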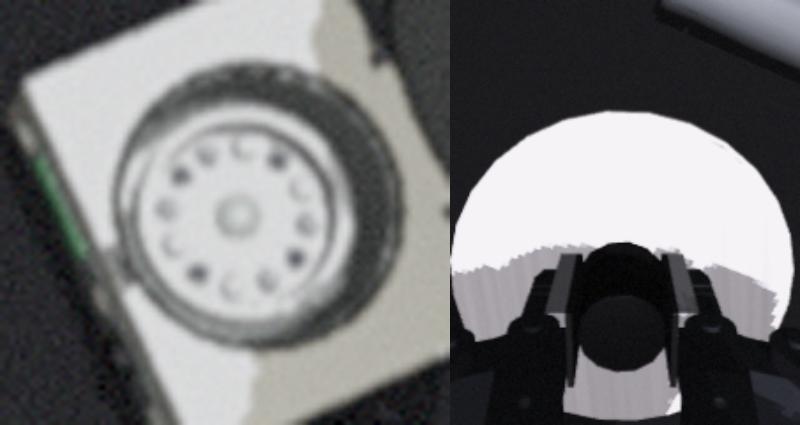

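Run:
```python
from h import *
th=np.linspace(0,2*np.pi,181)
def ext(n,C,r,c): 
    q=np.array([proj(n,(C[0]+r*np.cos(t),C[1]+r*np.sin(t),C[2]),c) for t in th]);return q.min(0).round(1),q.max(0).round(1)
d=np.load("w2.npz");c2=(d["K"],d["R"],d["t"])
print("w2 disc ext for (573.4,226.1)",ext("wrist",(573.4,226.1,9),58,c2),"seen 201,130 318,242")
c=cam("wrist");o=manip.get_obs();p=o["position"]
print("w3 disc",ext("wrist",(p[0],p[1],p[2]-3.6),58,c),"seen 161,152 354,327")
print("w3 knob",ext("wrist",(p[0],p[1],p[2]+26.4),13,c),"seen 233.5,256 281,300")
t=cam("top")
f=lambda x,y,z:ray("top",(280+x/5-.4,145+y/5-.4),z,t)
print("chamber",f(258,205,105),"recess",f(235,211,75))
for C,r in (((518.2,-167.5,75),52),((518.2,-167.5,75),60),((518.2,-167.5,105),75)):
    a,b=ext("top",C,r,t);print(r,(a-[280,145]+.4)*5,(b-[280,145]+.4)*5)
```

```text
w2 disc ext for (573.4,226.1) (array([199.9, 126.6]), array([317.5, 240. ])) seen 201,130 318,242
w3 disc (array([155.8, 145.9]), array([354.2, 325.5])) seen 161,152 354,327
w3 knob (array([227.7, 250.6]), array([281.4, 297.3])) seen 233.5,256 281,300
chamber [ 518.01974797 -166.52263222  105.        ] recess [ 519.02919104 -161.13643973   75.        ]
52 [153.5 120.5] [339.  305.5]
60 [139.5 106.5] [353.  319.5]
75 [122.  69.] [397.  343.5]
```

Request:
{"fn": "play_rows", "kwargs": {"motion": [{"fingers": 1,"delta_pos": [0,0,0.8],"roll": 0},{"fingers": 1,"delta_pos": [0,0,0.8],"roll": 0},{"fingers": 1,"delta_pos": [-0.103,-0.748,0.55],"roll": 0},{"fingers": 1,"delta_pos": [-0.103,-0.748,0.55],"roll": 0},{"fingers": 1,"delta_pos": [-0.103,-0.748,0.55],"roll": 0},{"fingers": 1,"delta_pos": [-0.103,-0.748,0.55],"roll": 0},{"fingers": 1,"delta_pos": [-0.103,-0.748,0.55],"roll": 0},{"fingers": 1,"delta_pos": [-0.103,-0.748,0.45],"roll": 0}]}}

```text
time: 16.35
position: [557.9, 112.4, 176.5]
tcp_rot: [3.142, -0.0, 0.403]
force: [-0.6, 0.1, -1.7]
finger_gap: 0.29
grasp_force: 29.7
```

Request:
{"fn": "play_rows", "kwargs": {"motion": [{"fingers": 1,"delta_pos": [-0.103,-0.748,0],"roll": 0},{"fingers": 1,"delta_pos": [-0.103,-0.748,0],"roll": 0},{"fingers": 1,"delta_pos": [-0.103,-0.748,0],"roll": 0},{"fingers": 1,"delta_pos": [-0.103,-0.748,0],"roll": 0},{"fingers": 1,"delta_pos": [-0.103,-0.748,0],"roll": 0},{"fingers": 1,"delta_pos": [-0.103,-0.748,0],"roll": 0},{"fingers": 1,"delta_pos": [-0.103,-0.748,0],"roll": 0},{"fingers": 1,"delta_pos": [-0.103,-0.748,0],"roll": 0}]}}

```text
time: 17.35
position: [537.2, -37.0, 175.5]
tcp_rot: [3.142, -0.0, 0.404]
force: [0.3, 0.6, -1.1]
finger_gap: 0.298
grasp_force: 29.7
```

Request:
{"fn": "play_rows", "kwargs": {"motion": [{"fingers": 1,"delta_pos": [-0.103,-0.748,0],"roll": 0},{"fingers": 1,"delta_pos": [-0.103,-0.748,0],"roll": 0},{"fingers": 1,"delta_pos": [-0.103,-0.748,0],"roll": 0},{"fingers": 1,"delta_pos": [-0.103,-0.748,0],"roll": 0},{"fingers": 1,"delta_pos": [-0.103,-0.748,0],"roll": 0},{"fingers": 1,"delta_pos": [-0.103,-0.748,0],"roll": 0},{"fingers": 1,"delta_pos": [-0.103,-0.748,0],"roll": 0},{"fingers": 1,"delta_pos": [0,0,0],"roll": 0}]}}

```text
time: 18.35
position: [519.0, -168.6, 175.6]
tcp_rot: [3.141, 0.0, 0.401]
force: [-0.9, -0.3, -2.1]
finger_gap: 0.292
grasp_force: 29.7
```

Run:
```python
from h import *
th=np.linspace(0,2*np.pi,181)
o=rot_state();c=cam("wrist");w=cv2.cvtColor(manip.grab_frame("wrist"),cv2.COLOR_RGB2BGR);cv2.imwrite("pics/w4.png",w)
p=o["position"]
def draw(C,r,col):
    q=np.array([proj("wrist",(C[0]+r*np.cos(t),C[1]+r*np.sin(t),C[2]),c) for t in th])
    cv2.polylines(w,[np.round(q*16).astype(int)],True,col,1,cv2.LINE_AA,4)
draw((518.2,-167.5,105),75,(0,0,255));draw((518.2,-167.5,75),60,(0,255,0))
draw((p[0]-1.4,p[1]-.6,p[2]-3.6),58,(255,0,0))
cv2.imwrite("pics/w4o.png",cv2.resize(w,(800,600)))
```

```text
t 18.35 p [ 519.  -168.6  175.6] rpy [3.141 0.    0.401] F [-0.9 -0.3 -2.1] gap 0.292 gf 29.7
```

View pics/w4o.png

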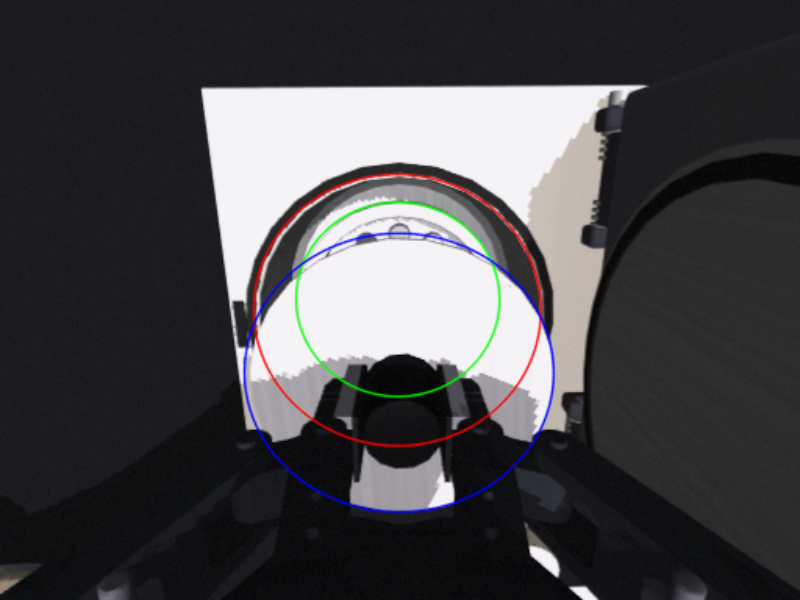

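The cover and chamber columns agree to about 1 mm: disc centre column ≈400, gasket ring 248–552 centred at 400, rotor rim top at row ≈200 against 202 predicted. I'm descending with a sub-millimetre correction.

Request:
{"fn": "play_rows", "kwargs": {"motion": [{"fingers": 1,"delta_pos": [0.036,0.016,-0.3],"roll": 0},{"fingers": 1,"delta_pos": [0,0,-0.6],"roll": 0},{"fingers": 1,"delta_pos": [0,0,-0.6],"roll": 0},{"fingers": 1,"delta_pos": [0,0,-0.6],"roll": 0},{"fingers": 1,"delta_pos": [0,0,-0.6],"roll": 0},{"fingers": 1,"delta_pos": [0,0,-0.44],"roll": 0},{"fingers": 1,"delta_pos": [0,0,-0.2],"roll": 0},{"fingers": 1,"delta_pos": [0,0,0],"roll": 0}]}}

```text
time: 19.4
position: [520.2, -166.4, 91.8]
tcp_rot: [-3.141, 0.0, 0.404]
force: [-0.7, 0.0, -1.3]
finger_gap: 0.289
grasp_force: 29.7
```

Request:
{"fn": "play_rows", "kwargs": {"motion": [{"fingers": 1,"delta_pos": [0,0,0],"roll": 0},{"fingers": 1,"delta_pos": [0,0,-0.06],"roll": 0},{"fingers": 1,"delta_pos": [0,0,-0.06],"roll": 0},{"fingers": 1,"delta_pos": [0,0,-0.06],"roll": 0},{"fingers": 1,"delta_pos": [0,0,-0.04],"roll": 0},{"fingers": 1,"delta_pos": [0,0,-0.04],"roll": 0},{"fingers": 1,"delta_pos": [0,0,0],"roll": 0},{"fingers": 1,"delta_pos": [0,0,0],"roll": 0}]}}

```text
time: 20.4
position: [520.3, -166.3, 85.5]
tcp_rot: [3.142, 0.0, 0.404]
force: [-0.1, -0.1, -1.4]
finger_gap: 0.294
grasp_force: 29.7
```

Request:
{"fn": "play_rows", "kwargs": {"motion": [{"fingers": 1,"delta_pos": [0,0,-0.04],"roll": 0},{"fingers": 1,"delta_pos": [0,0,-0.04],"roll": 0},{"fingers": 1,"delta_pos": [0,0,-0.03],"roll": 0},{"fingers": 1,"delta_pos": [0,0,-0.02],"roll": 0},{"fingers": 1,"delta_pos": [0,0,0],"roll": 0},{"fingers": 1,"delta_pos": [0,0,0],"roll": 0},{"fingers": 1,"delta_pos": [0,0,0],"roll": 0},{"fingers": 1,"delta_pos": [0,0,0],"roll": 0}]}}

```text
time: 21.4
position: [520.4, -166.3, 83.6]
tcp_rot: [-3.141, -0.001, 0.403]
force: [-4.5, 2.5, 18.9]
finger_gap: 0.296
grasp_force: 31.6
```

Request:
{"fn": "play_rows", "kwargs": {"motion": [{"fingers": 1,"delta_pos": [0,0,0.03],"roll": 0},{"fingers": 0.4,"delta_pos": [0,0,0],"roll": 0},{"fingers": 0.4,"delta_pos": [0,0,0],"roll": 0},{"fingers": 0.4,"delta_pos": [0,0,0],"roll": 0},{"fingers": 0.4,"delta_pos": [0,0,0.5],"roll": 0},{"fingers": 0.4,"delta_pos": [0,0,1],"roll": 0},{"fingers": 0.4,"delta_pos": [0,0,1],"roll": 0},{"fingers": 0.4,"delta_pos": [0,0,1],"roll": 0}]}}

```text
time: 22.4
position: [520.2, -166.3, 172.0]
tcp_rot: [3.141, -0.0, 0.403]
force: [1.0, 0.5, 0.6]
finger_gap: 0.599
grasp_force: 0.0
```

Run:
```python
from h import *
th=np.linspace(0,2*np.pi,181)
o=rot_state();c=cam("wrist");w=cv2.cvtColor(manip.grab_frame("wrist"),cv2.COLOR_RGB2BGR);cv2.imwrite("pics/w5.png",w)
s=cv2.cvtColor(manip.grab_frame("side"),cv2.COLOR_RGB2BGR);cv2.imwrite("pics/s5.png",s)
def draw(C,r,col):
    q=np.array([proj("wrist",(C[0]+r*np.cos(t),C[1]+r*np.sin(t),C[2]),c) for t in th])
    cv2.polylines(w,[np.round(q*16).astype(int)],True,col,1,cv2.LINE_AA,4)
draw((518.2,-167.5,79),58,(255,0,0))
K=cv2.resize(s[150:290,230:380],(428,400))
cv2.imwrite("pics/c5.png",np.hstack([cv2.resize(w[40:340,100:379],(372,400)),K]))
```

```text
t 22.4 p [ 520.2 -166.3  172. ] rpy [ 3.141 -0.     0.403] F [1.  0.5 0.6] gap 0.599 gf 0.0
```

View pics/c5.png

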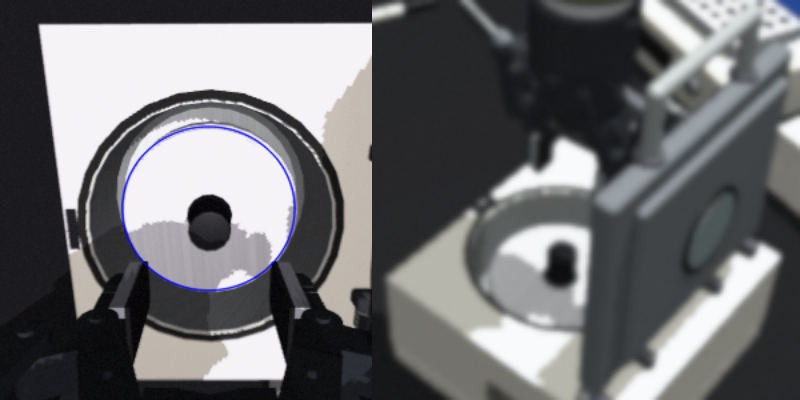

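The cover matches the predicted circle for a seated, level disc to about a pixel, and the side view shows it flat in the chamber. The lid is still upright. Going back to the handle.

Request:
{"fn": "play_rows", "kwargs": {"motion": [{"fingers": 0.2,"delta_pos": [0,0,0.98],"roll": 0},{"fingers": 0.2,"delta_pos": [0,0,0.98],"roll": 0},{"fingers": 0.2,"delta_pos": [0,0,0.98],"roll": 0},{"fingers": 0.2,"delta_pos": [0,0,0.98],"roll": 0},{"fingers": 0.2,"delta_pos": [0,0,0.98],"roll": 0},{"fingers": 0.2,"delta_pos": [0,0,0.98],"roll": 0},{"fingers": 0.2,"delta_pos": [0,0,0.98],"roll": 0},{"fingers": 0.2,"delta_pos": [0,0,0.98],"roll": 0}]}}

```text
time: 23.5
position: [519.9, -166.1, 367.0]
tcp_rot: [-3.141, 0.0, 0.404]
force: [0.7, 0.2, 0.5]
finger_gap: 0.8
grasp_force: 0.0
```

Request:
{"fn": "play_rows", "kwargs": {"motion": [{"fingers": 0.2,"delta_pos": [0,0,0.98],"roll": 0},{"fingers": 0.2,"delta_pos": [0.27,-0.68,0],"roll": 0},{"fingers": 0.2,"delta_pos": [0.27,-0.68,0],"roll": 0},{"fingers": 0.2,"delta_pos": [0.27,-0.68,0],"roll": 0},{"fingers": 0.2,"delta_pos": [0.27,-0.68,0],"roll": 0},{"fingers": 0.2,"delta_pos": [0.27,-0.68,0],"roll": 0},{"fingers": 0.2,"delta_pos": [0,0,0],"roll": 0},{"fingers": 0.2,"delta_pos": [0,0,0],"roll": 0}]}}

```text
time: 24.5
position: [553.9, -251.1, 390.8]
tcp_rot: [-3.141, 0.0, 0.403]
force: [0.5, 0.4, -0.6]
finger_gap: 0.798
grasp_force: 0.0
```

Run:
```python
from h import *
rot_state();c=cam("wrist");w=cv2.cvtColor(manip.grab_frame("wrist"),cv2.COLOR_RGB2BGR);cv2.imwrite("pics/w6.png",w)
g=cv2.cvtColor(w,cv2.COLOR_BGR2GRAY)
v=np.array([.919,.394,0]);B=np.array([553.8,-251.3,346])
for s in (-40,0,20,35,50):
    q=proj("wrist",B+s*v,c);r=int(round(q[1]))
    if 0<=r<384:
        x0=int(q[0])-40;row=g[r,x0:x0+80];print(s,q.round(1),"bright cols",x0+np.flatnonzero(row>150)[[0,-1]] if (row>150).any() else row[::8])
```

```text
t 24.5 p [ 553.9 -251.1  390.8] rpy [-3.141  0.     0.403] F [ 0.5  0.4 -0.6] gap 0.798 gf 0.0
-40 [255.8 266.5] bright cols [244 268]
0 [255.6 218.6] bright cols [215 266]
20 [255.5 192.4] bright cols [239 270]
35 [255.4 171.7] bright cols [215 270]
50 [255.3 150. ] bright cols [215 279]
```

View pics/w6.png

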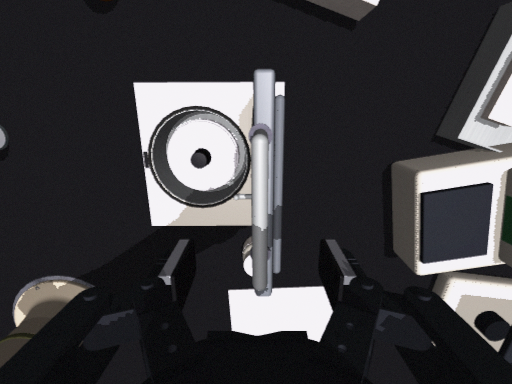

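The bar is at column ≈260, rows 132–290, between the fingers. The cover is visibly seated and concentric in the chamber. Descending to grip.

Request:
{"fn": "play_rows", "kwargs": {"motion": [{"fingers": 0.2,"delta_pos": [0.01,-0.03,-0.4],"roll": 0},{"fingers": 0.2,"delta_pos": [0,0,-0.5],"roll": 0},{"fingers": 0.2,"delta_pos": [0,0,-0.5],"roll": 0},{"fingers": 0.2,"delta_pos": [0,0,-0.5],"roll": 0},{"fingers": 0.2,"delta_pos": [0,0,-0.4],"roll": 0},{"fingers": 0.2,"delta_pos": [0,0,-0.18],"roll": 0},{"fingers": 1,"delta_pos": [0,0,0],"roll": 0},{"fingers": 1,"delta_pos": [0,0,0],"roll": 0}], "grip_force": 40}}

```text
time: 25.55
position: [554.4, -252.2, 329.4]
tcp_rot: [3.141, -0.0, 0.404]
force: [-0.2, -1.4, 0.2]
finger_gap: 0.381
grasp_force: 0.0
```

Request:
{"fn": "play_rows", "kwargs": {"motion": [{"fingers": 1,"delta_pos": [0,0,0],"roll": 0},{"fingers": 1,"delta_pos": [0,0,0],"roll": 0},{"fingers": 1,"delta_pos": [0,0,0],"roll": 0},{"fingers": 1,"delta_pos": [0,0,0],"roll": 0},{"fingers": 1,"delta_pos": [0,0,0],"roll": 0},{"fingers": 1,"delta_pos": [0,0,0],"roll": 0},{"fingers": 1,"delta_pos": [0,0,0],"roll": 0},{"fingers": 1,"delta_pos": [0,0,0],"roll": 0}]}}

```text
time: 26.55
position: [554.5, -252.3, 329.5]
tcp_rot: [3.141, -0.001, 0.404]
force: [0.5, -1.2, 5.5]
finger_gap: 0.121
grasp_force: 39.4
```

```bash
python3 arc.py 1.55 0.89 24
```

```text
1.522 [np.float64(-0.101), np.float64(0.235), np.float64(-0.009)]
1.495 [np.float64(-0.101), np.float64(0.235), np.float64(-0.016)]
1.468 [np.float64(-0.101), np.float64(0.235), np.float64(-0.023)]
1.44 [np.float64(-0.1), np.float64(0.234), np.float64(-0.03)]
1.412 [np.float64(-0.1), np.float64(0.233), np.float64(-0.037)]
1.385 [np.float64(-0.099), np.float64(0.232), np.float64(-0.044)]
1.358 [np.float64(-0.099), np.float64(0.231), np.float64(-0.051)]
1.33 [np.float64(-0.098), np.float64(0.229), np.float64(-0.058)]
1.302 [np.float64(-0.098), np.float64(0.228), np.float64(-0.065)]
1.275 [np.float64(-0.097), np.float64(0.226), np.float64(-0.071)]
1.248 [np.float64(-0.096), np.float64(0.224), np.float64(-0.078)]
1.22 [np.float64(-0.095), np.float64(0.222), np.float64(-0.085)]
1.193 [np.float64(-0.094), np.float64(0.22), np.float64(-0.091)]
1.165 [np.float64(-0.093), np.float64(0.218), np.float64(-0.098)]
1.138 [np.float64(-0.092), np.float64(0.215), np.float64(-0.104)]
1.11 [np.float64(-0.091), np.float64(0.212), np.float64(-0.111)]
1.082 [np.float64(-0.09), np.float64(0.21), np.float64(-0.117)]
1.055 [np.float64(-0.089), np.float64(0.206), np.float64(-0.123)]
1.028 [np.float64(-0.087), np.float64(0.203), np.float64(-0.129)]
1.0 [np.float64(-0.086), np.float64(0.2), np.float64(-0.135)]
0.972 [np.float64(-0.084), np.float64(0.196), np.float64(-0.141)]
0.945 [np.float64(-0.083), np.float64(0.193), np.float64(-0.147)]
0.918 [np.float64(-0.081), np.float64(0.189), np.float64(-0.153)]
0.89 [np.float64(-0.079), np.float64(0.185), np.float64(-0.159)]
```

Request:
{"fn": "play_rows", "kwargs": {"motion": [{"fingers": 1,"delta_pos": [-0.101,0.235,-0.009],"roll": 0},{"fingers": 1,"delta_pos": [-0.101,0.235,-0.016],"roll": 0},{"fingers": 1,"delta_pos": [-0.101,0.235,-0.023],"roll": 0},{"fingers": 1,"delta_pos": [-0.1,0.234,-0.03],"roll": 0},{"fingers": 1,"delta_pos": [-0.1,0.233,-0.037],"roll": 0},{"fingers": 1,"delta_pos": [-0.099,0.232,-0.044],"roll": 0},{"fingers": 1,"delta_pos": [-0.099,0.231,-0.051],"roll": 0},{"fingers": 1,"delta_pos": [-0.098,0.229,-0.058],"roll": 0}]}}

```text
time: 27.55
position: [534.2, -205.2, 322.2]
tcp_rot: [3.141, -0.0, 0.404]
force: [1.7, -1.4, 4.6]
finger_gap: 0.122
grasp_force: 41.5
```

Request:
{"fn": "play_rows", "kwargs": {"motion": [{"fingers": 1,"delta_pos": [-0.098,0.228,-0.065],"roll": 0},{"fingers": 1,"delta_pos": [-0.097,0.226,-0.071],"roll": 0},{"fingers": 1,"delta_pos": [-0.096,0.224,-0.078],"roll": 0},{"fingers": 1,"delta_pos": [-0.095,0.222,-0.085],"roll": 0},{"fingers": 1,"delta_pos": [-0.094,0.22,-0.091],"roll": 0},{"fingers": 1,"delta_pos": [-0.093,0.218,-0.098],"roll": 0},{"fingers": 1,"delta_pos": [-0.092,0.215,-0.104],"roll": 0},{"fingers": 1,"delta_pos": [-0.091,0.212,-0.111],"roll": 0}]}}

```text
time: 28.55
position: [515.1, -160.8, 304.5]
tcp_rot: [-3.141, 0.0, 0.404]
force: [0.4, -1.4, 1.8]
finger_gap: 0.121
grasp_force: 41.0
```

Request:
{"fn": "play_rows", "kwargs": {"motion": [{"fingers": 1,"delta_pos": [-0.09,0.21,-0.117],"roll": 0},{"fingers": 1,"delta_pos": [-0.089,0.206,-0.123],"roll": 0},{"fingers": 1,"delta_pos": [-0.087,0.203,-0.129],"roll": 0},{"fingers": 1,"delta_pos": [-0.086,0.2,-0.135],"roll": 0},{"fingers": 1,"delta_pos": [-0.084,0.196,-0.141],"roll": 0},{"fingers": 1,"delta_pos": [-0.083,0.193,-0.147],"roll": 0},{"fingers": 1,"delta_pos": [-0.081,0.189,-0.153],"roll": 0},{"fingers": 1,"delta_pos": [-0.05,0.12,-0.1],"roll": 0}]}}

```text
time: 29.55
position: [498.9, -123.0, 278.2]
tcp_rot: [-3.141, 0.0, 0.404]
force: [-0.4, -1.2, 1.9]
finger_gap: 0.122
grasp_force: 40.7
```

Request:
{"fn": "play_rows", "kwargs": {"motion": [{"fingers": 1,"delta_pos": [0,0,0],"roll": 0},{"fingers": 1,"delta_pos": [0,0,0],"roll": 0},{"fingers": 1,"delta_pos": [0,0,0],"roll": 0},{"fingers": 1,"delta_pos": [0,0,0],"roll": 0},{"fingers": 1,"delta_pos": [0,0,0],"roll": 0},{"fingers": 1,"delta_pos": [0,0,0],"roll": 0},{"fingers": 1,"delta_pos": [0,0,0],"roll": 0},{"fingers": 1,"delta_pos": [0,0,0],"roll": 0}]}}

```text
time: 30.55
position: [499.1, -123.4, 278.6]
tcp_rot: [3.142, 0.0, 0.404]
force: [-1.4, -1.6, 1.1]
finger_gap: 0.129
grasp_force: 40.7
```

Run:
```python
from h import *
o=rot_state();p=o["position"]
h=np.hypot(p[0]-554.5,p[1]+252.3);print("theta from travel",np.arccos(.0208+h/233),"from z",np.arcsin(.9998+(p[2]-329.5)/233))
for r in (.90,.95):
    print(r)
```

```text
t 30.55 p [ 499.1 -123.4  278.6] rpy [3.142 0.    0.404] F [-1.4 -1.6  1.1] gap 0.129 gf 40.7
theta from travel 0.8983263356379256 from z 0.8968259253943709
0.9
0.95
```

```bash
python3 -c "
from plant import manip
print(manip.hand_in())"
```

```text
the job is handed in; nothing more can be done
None
```

The lid was raised and left standing open, the rotor cover was set on the rotor seated and level, and the lid is now held still by its handle at about 0.90 rad, just below its 0.95 rad balance point; the job was handed in at about 30.6 s, and no result came back.

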